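# Park the jar and the ramekin in the corner rail

## Task

Tidy the cabinet top by pushing only: first push the squat amber glass jar along the surface into the inside corner of the wooden rail until it touches both arms, then push the white ramekin along until it stands against the long arm of the rail and touches the jar. Slide them with the fingers on the outside, never lifting or tipping them (keep the fingers off the inside of the ramekin), and leave the pot lid, the tongs and the spatula where they are.

Things in the scene. Friction and masses are not known exactly. Their poses are not given: they have to be found in the camera images.
- corner_rail: Fixed L-shaped rail of brown wood screwed to the worktop, 30 mm high, arms 18 mm thick. Origin: the point on the worktop where its two inside faces meet. At yaw 0 its x points away from the robot and y to the robot's left; the space inside the L is x < 0, y < 0. The long arm runs from the corner 260 mm along -y (inside face is x = 0), the short arm 130 mm along -x (inside face is y = 0). It stands at different places and yaws.
- jar: Squat round amber glass jar and a steel screw cap, closed. Glass body 92 mm in diameter up to 50 mm, cap 88 mm in diameter, 68 mm tall in all, about 0.4 kg. Origin: centre of its underside, z up. Starts upright on the worktop, nearer the robot than the rail.
- ramekin: White straight-sided ceramic ramekin, open at the top, empty, 88 mm outer diameter, 48 mm tall, wall 7 mm, about 0.28 kg. Origin: centre of its underside, z up. Starts upright on the worktop, to the robot's right of the jar.
- pot_lid: Round aluminium pot lid with a black knob, 180 mm in diameter, 46 mm tall with the knob, lying flat to the robot's left of the rail. Origin: centre of its underside. Leave alone.
- tongs: Steel kitchen tongs with black tips, 235 mm long, up to 70 mm wide, 14 mm high, lying flat on the robot's side of the rail. Origin: near their middle, at the underside; x runs along them to the tips. Leave alone.
- spatula: Blue silicone spatula, 270 mm long, lying flat at the far right. Origin: near its middle, at the underside; x runs along it to the blade. Leave alone.
- ramekin_inside: Inner face of the ramekin's wall, 74 mm across; moves with the ramekin, same origin and axes. The fingers must not press on it.
There are look-alikes about, which are no part of the job. What is shaped like the ramekin but purple or yellow is not meant. Leave any red look-alike of the jar alone.

How it is judged:
On the way, in this order (a step that is already met when the one before it is completed fails the run):
1. the jar stands in the corner of the rail, against both arms (x of jar in the frame of corner_rail between -0.051 and -0.04 m and y of jar in the frame of corner_rail between -0.051 and -0.04 m), for 0.2 s.
2. the ramekin stands against the long arm and against the jar (x of ramekin in the frame of corner_rail between -0.049 and -0.038 m and horizontal distance between ramekin and jar below 0.095 m and y of ramekin in the frame of corner_rail below -0.1 m), for 0.2 s.
At the end, for the whole second after the job is handed in: The jar stands upright and still in the inside corner, within 5 mm of touching each arm of the rail; the ramekin stands upright and still inside the rail, within 5 mm of touching the long arm and within 5 mm of touching the jar (all of step 1 and all of step 2 and height (world z) of each of jar, ramekin below 0.004 m and angle between each of jar, ramekin's own z axis and vertical below 0.08 rad and linear speed of each of jar, ramekin below 0.01 m/s).
It fails at once if the jar or the ramekin is lifted off the worktop (by 10 mm) or tipped (by 0.3 rad) (height (world z) of any of jar, ramekin above 0.01 m or angle between any of jar, ramekin's own z axis and vertical above 0.3 rad).
It fails at once if the pot lid, the tongs or the spatula is moved by more than 15 mm (distance of any of pot_lid, tongs, spatula from where it was at the start of the episode above 0.015 m).
It fails at once if the fingers press on the inside of the ramekin, as in pinching its wall (over 0.5 N) (contact force between the fingers and ramekin_inside above 0.5 N).
It also fails if it takes over 72 s, if anything falls off the work surface, if the arm or the gripper's body presses on something with over 40 N, if the wrist force passes 120 N, or if a joint passes its speed limit or range.

## Robot

A 6-joint arm with a two-finger parallel gripper is mounted at the origin on the work surface. World frame = base frame: x ahead of the robot, y to its left, z up, the work surface at z = 0. Lengths are in m, angles in rad, forces in N, time in s.
With the tool pointing down it reaches from about 0.425 to 0.95 m from the base axis. Payload 14.7 kg.
Tool frame: the origin (TCP) lies midway between the tips of the shut fingers; the grasp point (between the pads) lies 19 mm behind it; z points along the fingers, y is the direction in which the jaws open and shut (so a half turn about z gives the same grasp; the last joint's range is limited). The gripper opens to 85 mm and grips with 20 to 120 N. Pads are 22 mm wide; open, the fingers measure 114 mm over their backs; the gripper's body (76 mm by 85 mm) begins 54 mm behind the grasp point. The pads swing forward as they close: fully open they stand 13 mm farther back than shut.
Start: joints at [1.204, 0.48, 1.596, -0, 1.065, -0.047], TCP at [0.204, 0.617, 0.231] pointing down, gripper open.
Joint ranges: [-2.75, 2.75], [-0.82, 2.05], [0.23, 2.67], [-1.56, 4.7], [0.09, 2.69], [-2.92, 2.92]. Speed limits (rad/s): [1.89, 1.89, 2.39, 3.01, 3.01, 3.01].

## Interface

Orientations are given as [roll, pitch, yaw] about the fixed x, y, z axes, in that order (R = Rz(yaw) Ry(pitch) Rx(roll)).
In Python, from cell import * gives the robot as it stands. The module is installed in compiled form; this text tells all that it offers.
- The arm moves only by the shell command python3 -m crank 'ROWS' [FORCE]. ROWS is JSON, a list that holds one entry, the list of rows, each a list of 7 numbers: the closure in counts, from 0 (fully open) to 255 (shut), then the shift along the world's x, y, z in m, then the turn, a rotation vector about the world's x, y, z in rad. A call has 1 to 20 rows; each row is the pose to reach, as a shift and turn from the pose commanded when the call began; what a row does not reach only later rows make up. A row lasts 1/12 s, in which the tool goes at most 41.7 mm and 7.16 degrees, less where a joint would pass 70% of its speed; a pose out of reach is approached as far as the arm can. A call with a gripper value outside its range is refused whole. The fingers move at their own pace and stop on an object; FORCE is the grip in N (left out, the last holds). Time passes only in rows, so rows that repeat a pose let the fingers close. It gives the time, the measured TCP pose, the force and the opening at its end, in the units of the state.
- observe(): the state, without advancing time (a new reading comes with each control period).
- read_camera(name): name is "scene" or "top"; returns a dict with "image" (480x640x3 uint8, red, green, blue), "fx", "fy", "cx", "cy" (pixels), "view" (4x4, takes a point from world to camera coordinates). Camera axes: x right, y down, z forward; pixel columns grow to the right and rows downward; lengths in m; the calibration is good to about 2 mm. A picture is of the moment at which its call begins. There is no depth.
- finish_job(): hands the job in, once; it reports no verdict.
The state is a dict: "clock": time; "q": joint angles; "joint_velocities": joint speeds; "effort": joint torques, N m; "eef_pos": TCP position; "tool_rot": TCP orientation; "ft_force": force on the tool from outside, world axes, zero at the start; "wrist_torque": the same for the moment, N m; "grip_width": opening from 0.0 (shut) to 1.0 (fully open).
Only numpy, scipy, OpenCV 4.12 (cv2) and the standard library are available. Lean on these libraries where they do the work, as an engineer would, in place of code of your own. Each camera call takes 0.05 s, during which the arm holds its last target.

## Working session

There is one attempt and no reset: what is moved stays moved. The work goes in short steps, Python scripts to look and compute and a shell command to move; the robot and the scene stay as the last step left them, time stands still between calls to the robot, and variables do not carry over. Pictures are saved under pics/ and viewed, and the job is handed in when it is done.

```bash
mkdir -p pics; python3 - <<'E'
from cell import *
import cv2
for n in ("top","scene"):
    c=read_camera(n); cv2.imwrite(f"pics/{n}0.png",c["image"][:,:,::-1]); print(n,c["fx"],c["fy"],c["cx"],c["cy"],c["view"])
print(observe())
E
```

```text
top 485.51742864692835 485.51742864692835 323.99519502663867 246.6994344338673 [[ 0.00503021 -0.9998131  -0.01866691  0.03263949]
 [-0.99770317 -0.00375685 -0.06763329  0.52829512]
 [ 0.06755052  0.01896425 -0.99753561  1.16259528]
 [ 0.          0.          0.          1.        ]]
scene 565.5200570014202 565.5200570014202 325.57102065677407 225.62456338879636 [[ 0.8681095   0.49635607 -0.00406731 -0.47224246]
 [ 0.42156611 -0.74158077 -0.52186203 -0.19216824]
 [-0.26204562  0.45131874 -0.85302021  1.37395871]
 [ 0.          0.          0.          1.        ]]
{'clock': 0.1, 'q': array([ 1.20437669e+00,  4.80772754e-01,  1.59678677e+00, -1.09648590e-05,
        1.06507936e+00, -4.66001450e-02]), 'joint_velocities': array([-0.00301638, -0.0023649 , -0.00011045, -0.00022724,  0.00148997,
       -0.00076832]), 'effort': array([ 7.27856477e-04, -9.52249789e+01, -4.31032240e+01,  2.99685814e-05,
        5.42523179e-03,  6.29921237e-05]), 'eef_pos': array([0.20421576, 0.61672047, 0.23074318]), 'tool_rot': array([-3.14054711e+00, -3.91605880e-05,  2.82177846e+00]), 'ft_force': array([-0.02662489, -0.30915108, -0.39191807]), 'wrist_torque': array([-0.03108106,  0.00374143,  0.01305488]), 'grip_width': 1.0002638999268687}
```

View pics/top0.png

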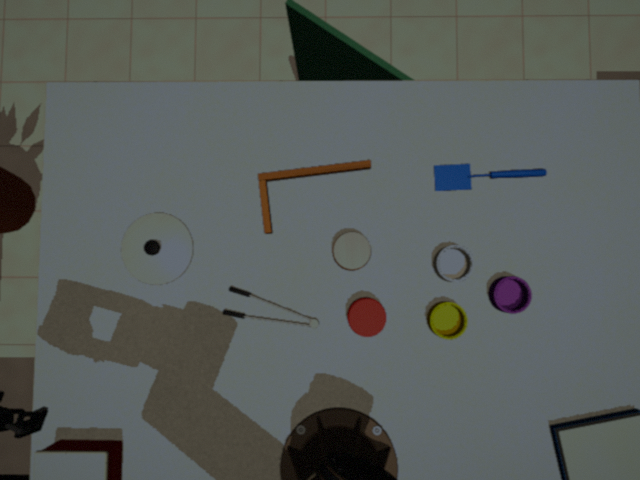

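View pics/scene0.png

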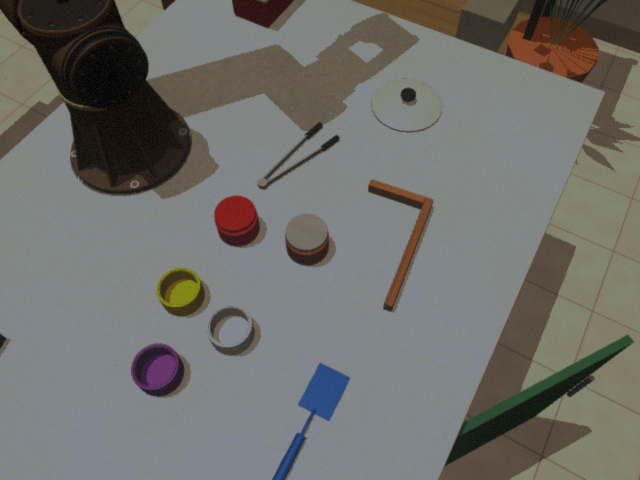

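```bash
cat > h.py <<'E'
from cell import *
import cv2, numpy as np
def ray(c,u,v,z):
    V=np.array(c["view"]);R=V[:3,:3];t=V[:3,3]
    o=-R.T@t; d=R.T@np.array([(u-c["cx"])/c["fx"],(v-c["cy"])/c["fy"],1.])
    return (o+d*(z-o[2])/d[2])[:2]
def proj(c,p):
    V=np.array(c["view"]);q=V[:3,:3]@np.array(p)+V[:3,3]
    return np.array([c["fx"]*q[0]/q[2]+c["cx"],c["fy"]*q[1]/q[2]+c["cy"]])
def circ(c,x,y,z,r,n=60):
    return np.array([proj(c,[x+r*np.cos(a),y+r*np.sin(a),z]) for a in np.linspace(0,2*np.pi,n)])
def crop(im,x0,x1,y0,y1,k): return cv2.resize(im[y0:y1,x0:x1,::-1],None,fx=k,fy=k,interpolation=cv2.INTER_CUBIC)
E
python3 - <<'E'
from h import *
c=read_camera("top"); im=c["image"]
a=crop(im,235,480,145,345,3); a=cv2.convertScaleAbs(a,alpha=1.4); cv2.imwrite("pics/top_crop.png",a)
s=read_camera("scene"); a=crop(s["image"],140,440,170,390,2.6) if 0 else crop(s["image"],140,440,165,390,2); cv2.imwrite("pics/scene_crop.png",a)
# rail mask
hsv=cv2.cvtColor(im,cv2.COLOR_RGB2HSV)
m=cv2.inRange(hsv,(5,110,60),(20,255,255)); m[:140]=0;m[245:]=0;m[:,:240]=0;m[:,390:]=0
cs,_=cv2.findContours(m,0,1); k=max(cs,key=cv2.contourArea); print(cv2.contourArea(k), cv2.approxPolyDP(k,3,True)[:,0].tolist())
E
```

```text
931.0 [[369, 160], [259, 174], [265, 232], [271, 231], [267, 178], [370, 166]]
```

View pics/top_crop.png

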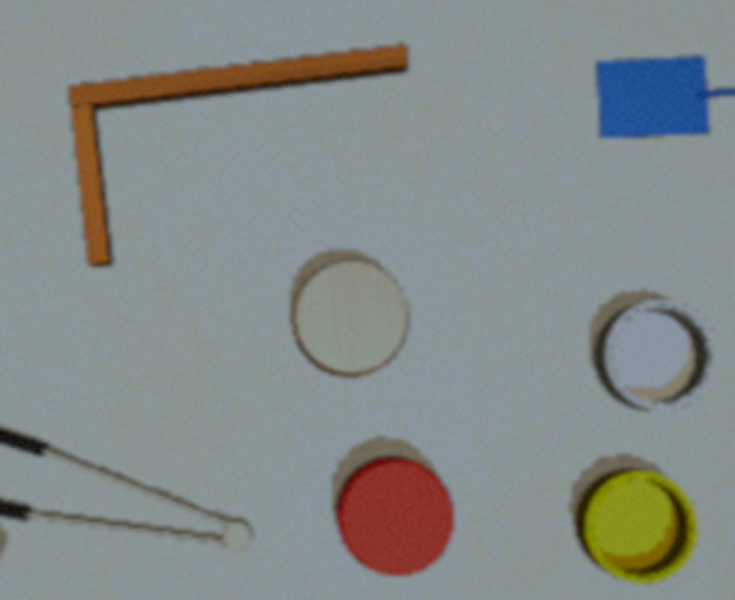

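View pics/scene_crop.png

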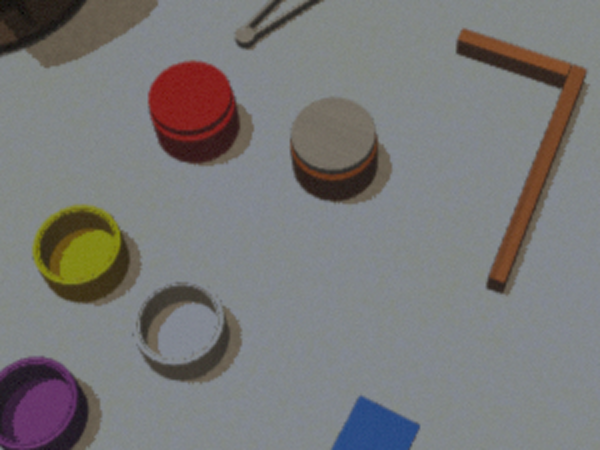

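```bash
python3 - <<'E'
from h import *
from scipy.optimize import least_squares
c=read_camera("top")
jar=ray(c,235+351/3,145+317.5/3,.068); ram=ray(c,235+651/3,145+354/3,.048)
print("jar",jar,"ram",ram)
print("jar scene/other", ray(c,235+396/3,145+516/3,.068),"yellow",ray(c,235+638/3,145+526/3,.048),"tongs hinge",ray(c,235+237/3,145+535/3,.01),"spat",ray(c,435,177,0))
print("tongs tips",ray(c,230,289,.01),ray(c,224,313,.01), "lid",ray(c,157,248,.02))
# rail top face corners in rail frame: outer corner (.018,.018), long end (.018,-.26),(0,-.26), short end (-.13,.018),(-.13,0), inner (0,0)
P=np.array([[.018,.018],[.018,-.26],[0,-.26],[0,0],[-.13,0],[-.13,.018]])
U=[(235+x/3,145+y/3) for x,y in [(70,86),(406,44),(408,68),(94,107),(110,263),(90,265)]]
W=np.array([ray(c,u,v,.03) for u,v in U])
def f(p):
    R=np.array([[np.cos(p[2]),-np.sin(p[2])],[np.sin(p[2]),np.cos(p[2])]])
    return (P@R.T+p[:2]-W).ravel()
s=least_squares(f,[.7,.1,0]); print("rail",s.x,"res mm",(s.fun*1000).round(1).reshape(-1,2).tolist())
p=s.x;R=np.array([[np.cos(p[2]),-np.sin(p[2])],[np.sin(p[2]),np.cos(p[2])]])
for n,q in(("jar",jar),("ram",ram)): print(n,"in rail",R.T@(q-p[:2]))
print("targets world jar",p[:2]+R@[-.046,-.046],"ram",p[:2]+R@[-.044,-.136])
# overlay both cams
for n in("top","scene"):
    k=read_camera(n); im=k["image"][:,:,::-1].copy(); im=cv2.resize(im,None,fx=3,fy=3,interpolation=cv2.INTER_CUBIC)
    def d(pts,col): cv2.polylines(im,[((np.array(pts)+.5)*3).astype(int)],True,col,1)
    d([proj(k,[*(R@q+p[:2]),.03]) for q in P],(0,255,0))
    d(circ(k,*jar,.068,.044),(255,0,0)); d(circ(k,*jar,0,.046),(255,0,255)); d(circ(k,*ram,.048,.044),(0,0,255)); d(circ(k,*ram,0,.044),(0,200,255))
    im=im[435:1035,705:1440] if n=="top" else im[495:1095,540:1320]
    cv2.imwrite(f"pics/ov_{n}.png",im)
E
```

```text
jar [ 0.51538421 -0.0311635 ] ram [ 0.48881146 -0.26710753]
jar scene/other [ 0.36289195 -0.06584628] yellow [ 0.35486369 -0.2553327 ] tongs hinge [0.34243081 0.05841386] spat [ 0.70388408 -0.23950352]
tongs tips [0.42424508 0.26429964] [0.36592228 0.27791067] lid [0.5233019  0.44304575]
rail [0.68924391 0.17724307 0.12507595] res mm [[-0.4, 1.6], [-0.5, -1.5], [1.4, -2.2], [1.2, 1.2], [-0.6, -0.4], [-1.2, 1.3]]
jar in rail [-0.19850027 -0.18508953]
ram in rail [-0.25429949 -0.41587546]
targets world jar [0.64934175 0.12586391] ram [0.66255364 0.03681647]
```

View pics/ov_top.png

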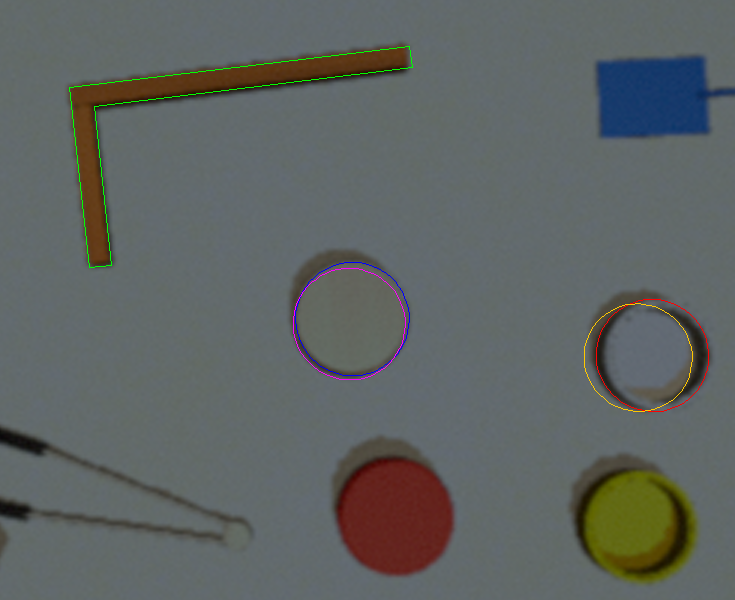

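View pics/ov_scene.png

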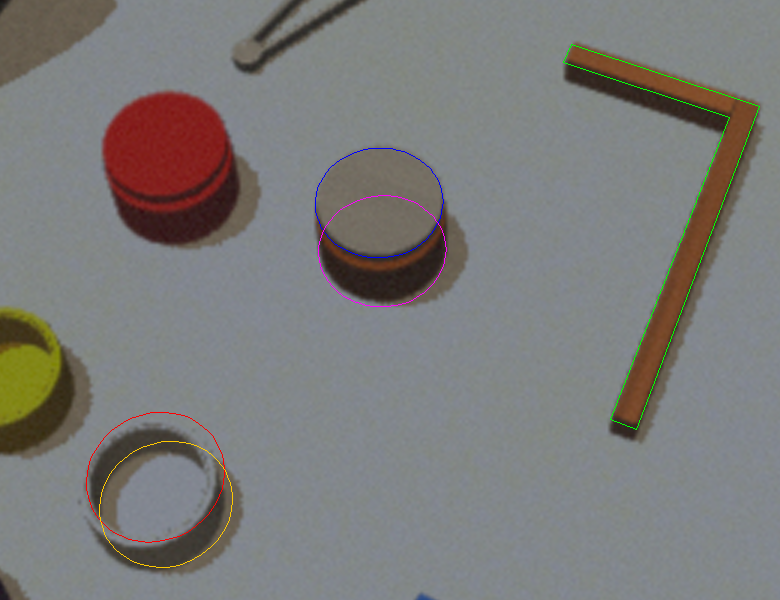

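The image shows these candidates in the top view. For the jar, the steel cap on an amber body at (352,250) fits, while the red one at (366,316) is a look-alike. For the ramekin, the white one at (452,262) fits, while yellow (447,319) and purple (510,294) don't. The enlarged crops confirm both choices. The overlays fit to about 2 mm for the rail and jar; I'll refine the ramekin later. I'll push the jar with the half-closed fingers as a cradle, moving diagonally (about 50°).

```bash
python3 -m crank '[[[105,0.022,-0.037,0,0,0,-0.0975],[105,0.043,-0.073,0,0,0,-0.195],[105,0.065,-0.11,0,0,0,-0.2925],[105,0.086,-0.147,0,0,0,-0.39],[105,0.108,-0.184,0,0,0,-0.4875],[105,0.130,-0.22,0,0,0,-0.585],[105,0.151,-0.257,0,0,0,-0.6825],[105,0.173,-0.294,0,0,0,-0.78],[105,0.194,-0.33,0,0,0,-0.8775],[105,0.216,-0.367,0,0,0,-0.975],[105,0.221,-0.401,0,0,0,-1.0725],[105,0.225,-0.435,0,0,0,-1.17],[105,0.230,-0.468,0,0,0,-1.2675],[105,0.234,-0.502,0,0,0,-1.365],[105,0.239,-0.536,0,0,0,-1.4625],[105,0.244,-0.570,0,0,0,-1.56],[105,0.248,-0.604,0,0,0,-1.6575],[105,0.253,-0.637,0,0,0,-1.755],[105,0.257,-0.671,0,0,0,-1.8525],[105,0.262,-0.705,0,0,0,-1.95]]]'; python3 -c "
from h import *
print(observe())"
```

```text
clock: 2.02
eef_pos: [0.4662, -0.0897, 0.2315]
tool_rot: [3.141, -0.0, 0.867]
ft_force: [0.5, 0.2, -0.3]
grip_width: 0.589
{'clock': 2.0167, 'q': array([-2.54012461e-01,  2.34998229e-01,  1.98515147e+00,  3.33324852e-05,
        9.21062070e-01,  4.49884099e-01]), 'joint_velocities': array([-0.8178275 ,  0.18188209, -0.25780549,  0.00220834,  0.07089772,
        0.34826858]), 'effort': array([ 9.03892636e+00, -6.87649441e+01, -3.52360225e+01, -1.98870208e-01,
       -2.40592507e-02, -1.26453839e+00]), 'eef_pos': array([ 0.46616999, -0.08971254,  0.23150024]), 'tool_rot': array([ 3.14126122e+00, -1.89537083e-04,  8.66879638e-01]), 'ft_force': array([ 0.50063363,  0.17837648, -0.30360934]), 'wrist_torque': array([ 0.05385166, -0.03912502,  0.02475839]), 'grip_width': 0.5885027533028481}
```

```bash
python3 -m crank '[[[105,0,0,-0.03,0,0,0],[105,0,0,-0.06,0,0,0],[105,0,0,-0.09,0,0,0],[105,0,0,-0.12,0,0,0],[105,0,0,-0.15,0,0,0],[105,0,0,-0.18,0,0,0],[105,0,0,-0.205,0,0,0],[105,0,0,-0.219,0,0,0],[105,0,0,-0.219,0,0,0],[105,0,0,-0.219,0,0,0]]]'; python3 - <<'E'
from h import *
for n in("top","scene"):
    k=read_camera(n); cv2.imwrite(f"pics/a_{n}.png",crop(k["image"],235,480,145,345,3) if n=="top" else crop(k["image"],150,450,120,345,2.6))
E
```

```text
clock: 2.85
eef_pos: [0.4659, -0.0878, 0.012]
tool_rot: [-3.14, 0.001, 0.872]
ft_force: [0.1, -0.4, 0.0]
grip_width: 0.591
```

View pics/a_top.png

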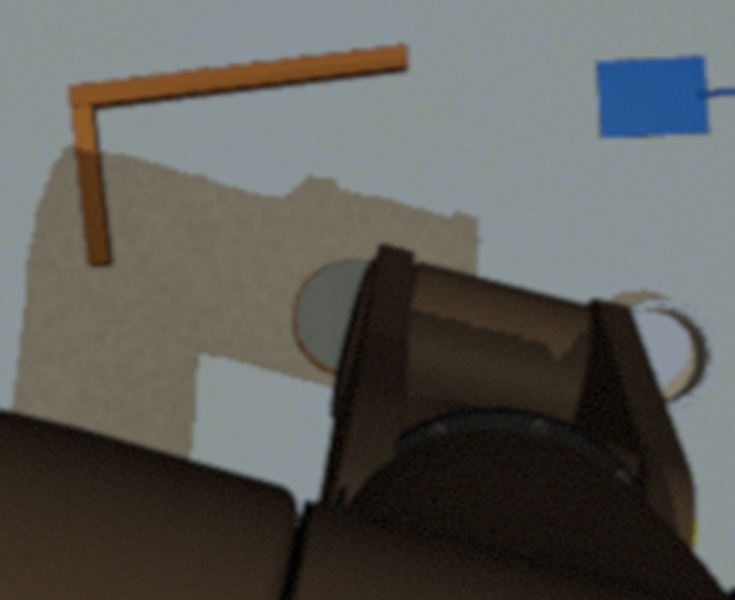

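View pics/a_scene.png

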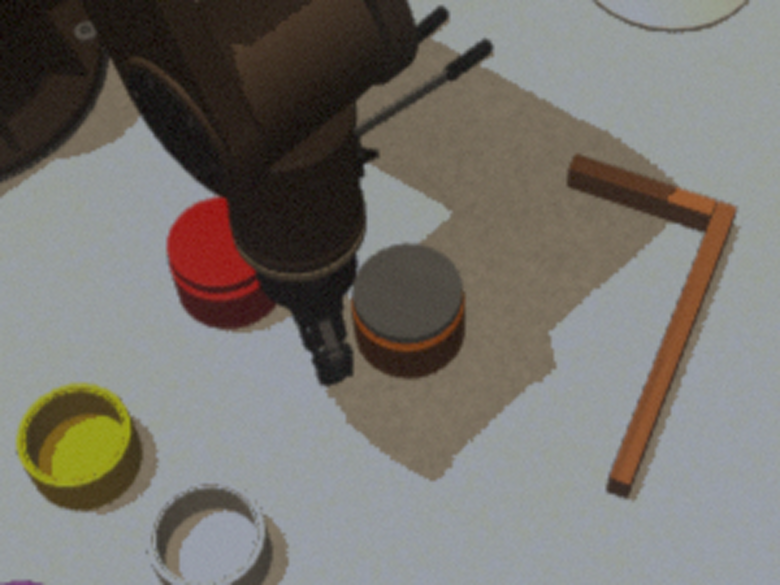

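```bash
python3 -m crank '[[[105,0.007,0.008,0,0,0,0],[105,0.014,0.016,0,0,0,0],[105,0.021,0.024,0,0,0,0],[105,0.028,0.032,0,0,0,0],[105,0.035,0.040,0,0,0,0],[105,0.042,0.048,0,0,0,0],[105,0.049,0.056,0,0,0,0],[105,0.056,0.064,0,0,0,0],[105,0.063,0.072,0,0,0,0],[105,0.070,0.080,0,0,0,0],[105,0.077,0.088,0,0,0,0],[105,0.084,0.096,0,0,0,0],[105,0.091,0.104,0,0,0,0],[105,0.098,0.112,0,0,0,0],[105,0.105,0.120,0,0,0,0],[105,0.112,0.128,0,0,0,0],[105,0.119,0.136,0,0,0,0],[105,0.126,0.144,0,0,0,0],[105,0.132,0.151,0,0,0,0],[105,0.136,0.155,0,0,0,0]]]'; python3 - <<'E'
from h import *
for n in("top","scene"):
    k=read_camera(n); cv2.imwrite(f"pics/b_{n}.png",crop(k["image"],235,480,145,345,3) if n=="top" else crop(k["image"],250,480,120,320,3))
E
```

```text
clock: 4.62
eef_pos: [0.6027, 0.0685, 0.0129]
tool_rot: [-3.142, 0.0, 0.873]
ft_force: [-6.3, -6.5, 8.4]
grip_width: 0.59
```

View pics/b_top.png

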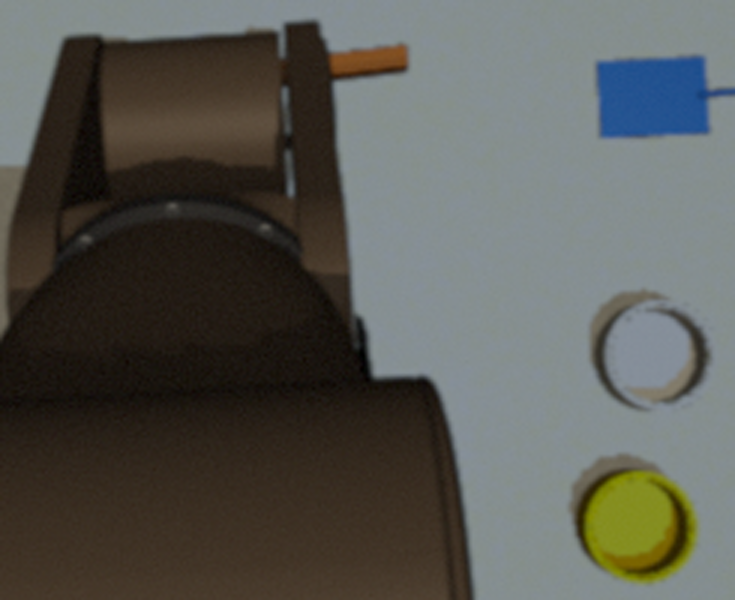

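View pics/b_scene.png

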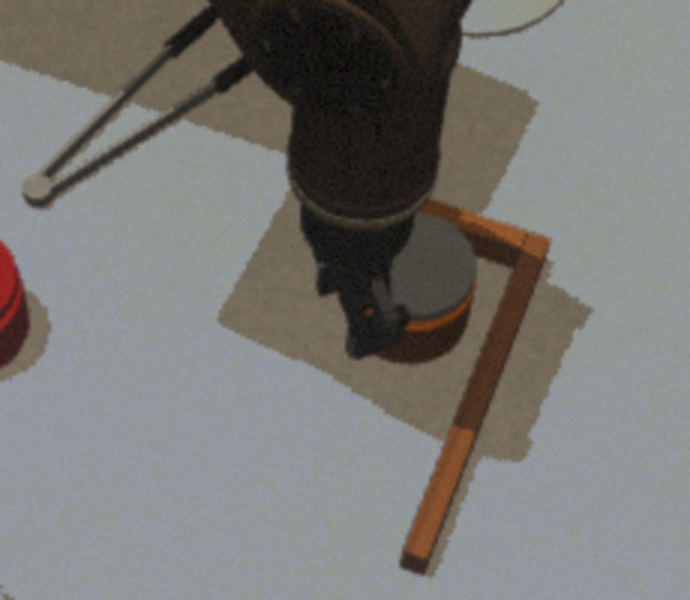

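```bash
python3 -m crank '[[[105,0.002,0.002,0,0,0,0],[105,0.004,0.004,0,0,0,0],[105,0.006,0.006,0,0,0,0],[105,0.008,0.008,0,0,0,0],[105,0.010,0.011,0,0,0,0],[105,0.010,0.011,0,0,0,0],[105,0.010,0.011,0,0,0,0]]]';  python3 -m crank '[[[105,0.001,0.001,0,0,0,0],[105,0.002,0.0025,0,0,0,0],[105,0.003,0.004,0,0,0,0],[105,0.003,0.004,0,0,0,0],[105,0.003,0.004,0,0,0,0]]]';python3 - <<'E'
from h import *
for n in("scene",):
    k=read_camera(n); cv2.imwrite(f"pics/c_{n}.png",crop(k["image"],300,450,160,290,4.5))
E
```

```text
clock: 5.3
eef_pos: [0.6125, 0.0786, 0.0125]
tool_rot: [3.142, -0.0, 0.872]
ft_force: [-0.9, 0.3, 0.8]
grip_width: 0.588
clock: 5.72
eef_pos: [0.6152, 0.0821, 0.0124]
tool_rot: [-3.141, 0.0, 0.872]
ft_force: [-2.6, -1.4, 3.7]
grip_width: 0.588
```

View pics/c_scene.png

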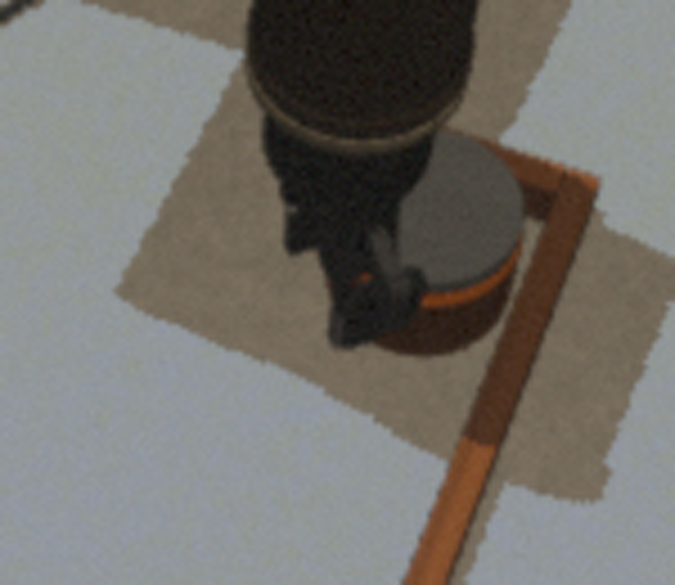

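```bash
python3 -m crank '[[[105,0.001,0.001,0,0,0,0],[105,0.002,0.0025,0,0,0,0],[105,0.002,0.0025,0,0,0,0],[105,0.002,0.0025,0,0,0,0]]]'; python3 -m crank '[[[105,0.001,0.0012,0,0,0,0],[105,0.001,0.0012,0,0,0,0],[105,0.001,0.0012,0,0,0,0]]]'; python3 -m crank '[[[105,0.001,0.0012,0,0,0,0],[105,0.001,0.0012,0,0,0,0],[105,0.001,0.0012,0,0,0,0]]]'
python3 - <<'E'
from h import *
from itertools import product
n="scene";k=read_camera(n); im=cv2.resize(k["image"][:,:,::-1],None,fx=4.5,fy=4.5,interpolation=cv2.INTER_CUBIC)
o=observe();T=o["eef_pos"];a=o["tool_rot"][2]
j=T[:2]+.0496*np.array([np.cos(a),np.sin(a)])
p=np.array([.68924,.17724,.12508]);R=np.array([[np.cos(p[2]),-np.sin(p[2])],[np.sin(p[2]),np.cos(p[2])]])
print("pred jar",j,"rail",R.T@(j-p[:2]))
for z,r in((.068,.044),(.050,.046),(0,.046)): cv2.polylines(im,[((circ(k,*j,z,r)+.5)*4.5).astype(int)],True,(255,255,0),1)
cv2.imwrite("pics/d_scene.png",im[720:1305,1350:2025])
E
```

```text
clock: 6.1
eef_pos: [0.6172, 0.0845, 0.0123]
tool_rot: [-3.141, 0.0, 0.872]
ft_force: [-3.9, -2.9, 3.6]
grip_width: 0.589
clock: 6.35
eef_pos: [0.6182, 0.0857, 0.0123]
tool_rot: [-3.141, 0.0, 0.872]
ft_force: [-3.6, -2.5, 3.4]
grip_width: 0.59
clock: 6.6
eef_pos: [0.6187, 0.0866, 0.0123]
tool_rot: [-3.141, 0.001, 0.872]
ft_force: [-6.3, -6.8, 6.2]
grip_width: 0.587
pred jar [0.65068879 0.12456277] rail [-0.04482174 -0.04745628]
```

View pics/d_scene.png

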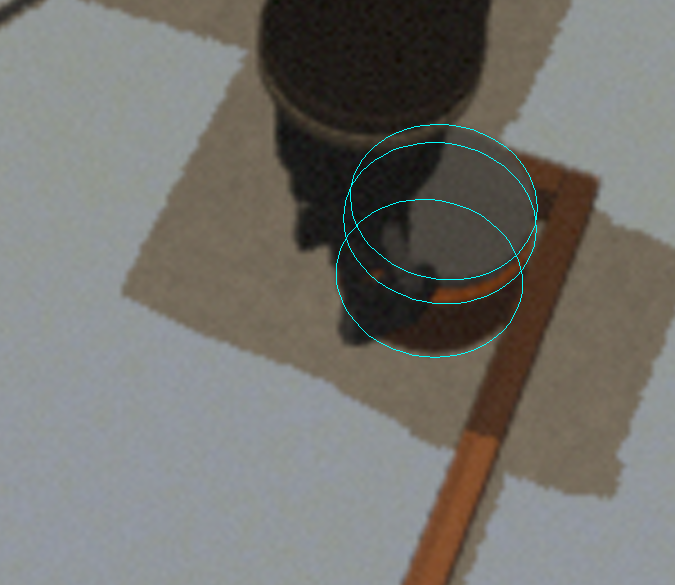

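```bash
python3 -m crank '[[[105,0.0005,0.0012,0,0,0,0],[105,0.0005,0.0012,0,0,0,0],[105,0.0005,0.0012,0,0,0,0]]]'; python3 -m crank '[[[105,0.0003,0.0015,0,0,0,0],[105,0.0003,0.0015,0,0,0,0],[105,0.0003,0.0015,0,0,0,0]]]'; python3 -m crank '[[[105,0.0003,0.0015,0,0,0,0],[105,0.0003,0.0015,0,0,0,0],[105,0.0003,0.0015,0,0,0,0]]]'
```

```text
clock: 6.9
eef_pos: [0.6186, 0.0871, 0.0123]
tool_rot: [-3.14, 0.002, 0.871]
ft_force: [-9.8, -13.0, 10.2]
grip_width: 0.584
clock: 7.15
eef_pos: [0.6182, 0.088, 0.0122]
tool_rot: [-3.14, 0.003, 0.871]
ft_force: [-11.9, -20.0, 12.0]
grip_width: 0.587
clock: 7.4
eef_pos: [0.618, 0.089, 0.0122]
tool_rot: [-3.139, 0.004, 0.871]
ft_force: [-14.2, -24.2, 15.0]
grip_width: 0.589
```

Both force components now resist, so the jar looks seated. Backing off to check.

```bash
python3 -m crank '[[[105,-0.003,-0.004,0,0,0,0],[105,-0.008,-0.011,0,0,0,0],[105,-0.016,-0.021,0,0,0,0],[105,-0.026,-0.032,0,0,0,0],[105,-0.036,-0.043,0,0,0,0],[105,-0.04,-0.05,0.03,0,0,0],[105,-0.045,-0.07,0.07,0,0,0],[105,-0.05,-0.09,0.11,0,0,0],[105,-0.06,-0.12,0.14,0,0,0],[105,-0.07,-0.155,0.16,0,0,0],[105,-0.08,-0.19,0.16,0,0,0],[105,-0.09,-0.225,0.16,0,0,0],[105,-0.11,-0.26,0.16,0,0,0],[105,-0.13,-0.295,0.16,0,0,0],[105,-0.15,-0.33,0.16,0,0,0],[105,-0.16,-0.36,0.16,0,0,0],[105,-0.16,-0.39,0.16,0,0,0],[105,-0.16,-0.42,0.16,0,0,0]]]'
python3 - <<'E'
from h import *
for n in("top","scene"):
    k=read_camera(n); cv2.imwrite(f"pics/e_{n}.png",crop(k["image"],235,500,145,345,3) if n=="top" else crop(k["image"],150,450,160,385,2.6))
E
```

```text
clock: 8.9
eef_pos: [0.4589, -0.3305, 0.1724]
tool_rot: [3.141, -0.0, 0.871]
ft_force: [0.1, 0.6, -0.4]
grip_width: 0.591
```

View pics/e_top.png

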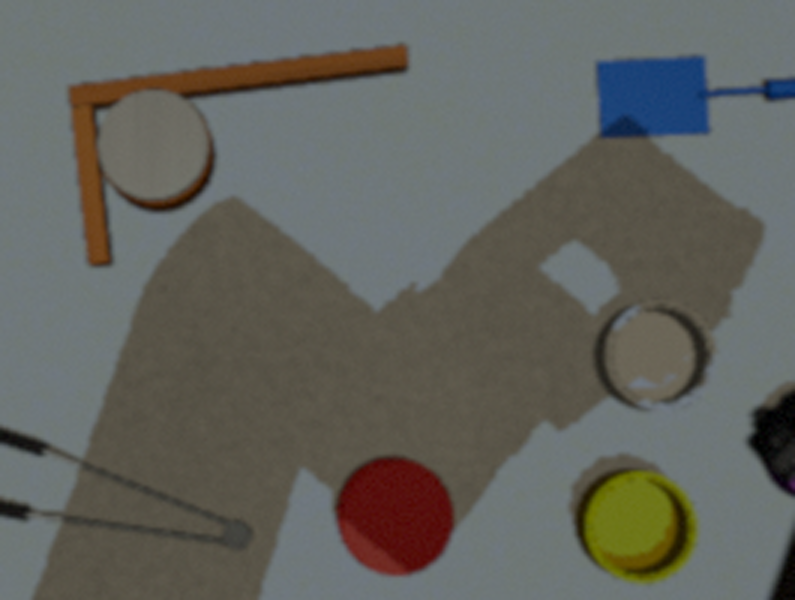

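View pics/e_scene.png

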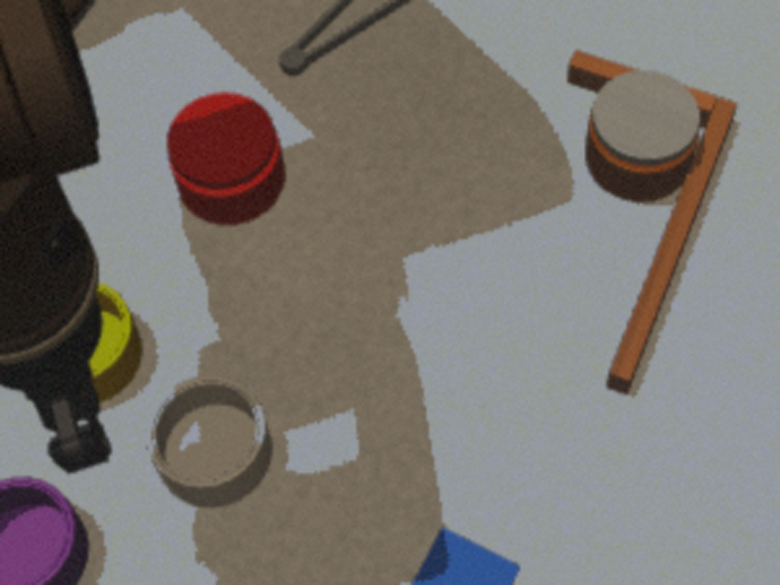

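```bash
python3 - <<'E'
from h import *
t=read_camera("top");s=read_camera("scene")
p=np.array([.68924,.17724,.12508]);R=np.array([[np.cos(p[2]),-np.sin(p[2])],[np.sin(p[2]),np.cos(p[2])]])
j1=ray(t,235+155/3,145+145.5/3,.068); j2=ray(s,150+644/2.6,160+117/2.6,.068)
r1=ray(t,235+652.5/3,145+354.5/3,.048); r2=ray(s,150+210/2.6,160+433/2.6,.048)
print("jar",j1,j2,"rail",R.T@(j1-p[:2]),R.T@(j2-p[:2])); print("ram",r1,r2)
r=(r1+r2)/2
ims=[]
for k,b in((t,(425,480,235,290)),(s,(195,270,295,370))):
    im=cv2.resize(k["image"][:,:,::-1],None,fx=6,fy=6,interpolation=cv2.INTER_CUBIC); im=cv2.convertScaleAbs(im,alpha=1.5)
    for q,col in((r1,(0,255,0)),(r2,(0,0,255))):
        for z in(.048,0): cv2.polylines(im,[((circ(k,*q,z,.044)+.5)*6).astype(int)],True,col,1)
    ims.append(cv2.resize(im[b[2]*6:b[3]*6,b[0]*6:b[1]*6],(400,400)))
cv2.imwrite("pics/f.png",np.hstack(ims))
E
```

```text
jar [0.64974825 0.12238409] [0.65087837 0.12205685] rail [-0.04602673 -0.0495006 ] [-0.04494627 -0.04996628]
ram [ 0.48842434 -0.26827368] [ 0.49182612 -0.27338132]
```

View pics/f.png

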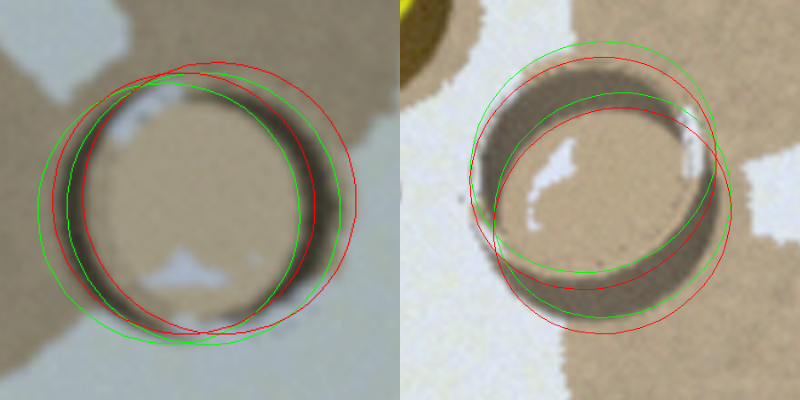

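```bash
python3 - <<'E'
from h import *
t=read_camera("top")
# from first top picture pixels
print("purple",ray(t,511,294,.048)+0, "yellow",ray(t,448,320,.048))
s=read_camera("scene"); print("purple scene",ray(s,157,368,.048))
E
python3 -m crank '[[[105,0,0.003,-0.02,0,0,0.09],[105,0,0.005,-0.05,0,0,0.175],[105,0,0.005,-0.08,0,0,0.175],[105,0,0.005,-0.10,0,0,0.175],[105,0,0.005,-0.10,0,0,0.175],[105,0,0.005,-0.10,0,0,0.175]]]'
python3 - <<'E'
from h import *
k=read_camera("scene"); cv2.imwrite(f"pics/g_scene.png",crop(k["image"],100,300,260,410,3.8))
k=read_camera("top"); cv2.imwrite(f"pics/g_top.png",crop(k["image"],400,560,210,340,4))
E
```

```text
purple [ 0.4169251 -0.4034849] yellow [ 0.35564119 -0.25611699]
purple scene [ 0.42004302 -0.4069553 ]
clock: 9.7
eef_pos: [0.46, -0.3225, 0.0719]
tool_rot: [-3.139, -0.0, 1.048]
ft_force: [-0.7, 0.7, 0.6]
grip_width: 0.586
```

View pics/g_scene.png

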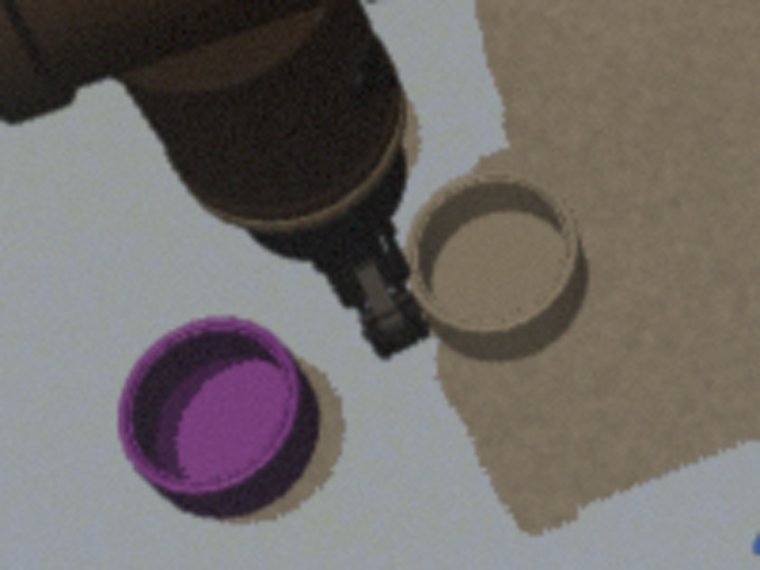

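View pics/g_top.png

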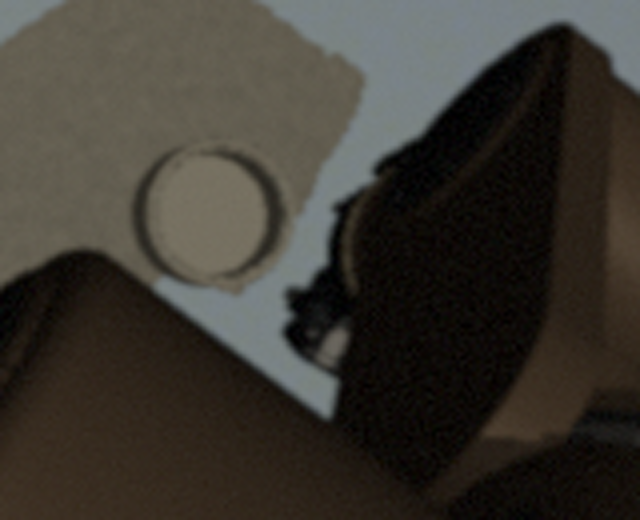

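```bash

python3 -m crank '[[[105,-0.004,-0.008,0,0,0,0],[105,-0.004,-0.008,0,0,0,0],[105,-0.004,-0.008,-0.02,0,0,0],[105,-0.004,-0.008,-0.04,0,0,0],[105,-0.004,-0.008,-0.055,0,0,0],[105,-0.004,-0.008,-0.060,0,0,0],[105,-0.004,-0.008,-0.060,0,0,0]]]'
python3 - <<'E'
from h import *
k=read_camera("scene"); cv2.imwrite(f"pics/h_scene.png",crop(k["image"],100,300,260,410,3.8))
E
```

```text
clock: 10.38
eef_pos: [0.456, -0.3319, 0.0119]
tool_rot: [-3.141, -0.0, 1.046]
ft_force: [-0.1, 0.1, 1.0]
grip_width: 0.586
```

View pics/h_scene.png

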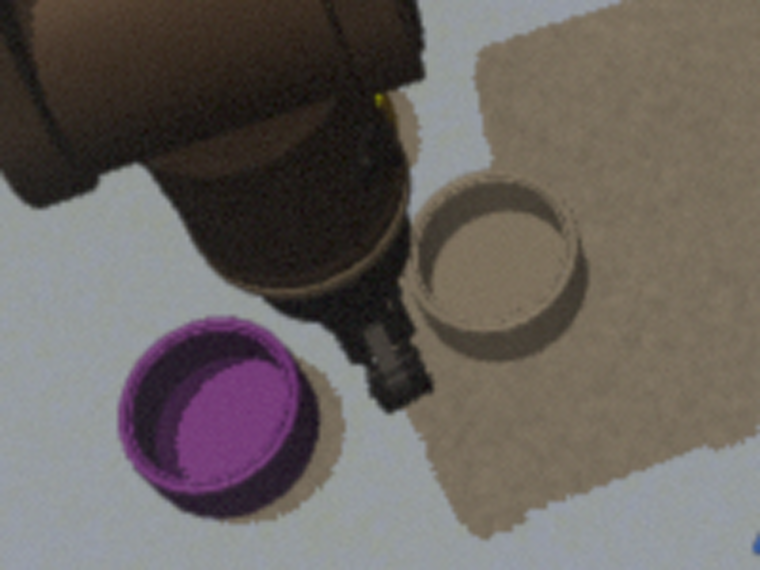

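```bash

python3 -m crank '[[[105,0.0045,0.008,0,0,0,0],[105,0.009,0.016,0,0,0,0],[105,0.0135,0.024,0,0,0,0],[105,0.018,0.032,0,0,0,0],[105,0.0225,0.040,0,0,0,0],[105,0.027,0.048,0,0,0,0],[105,0.0315,0.056,0,0,0,0],[105,0.036,0.064,0,0,0,0],[105,0.0405,0.072,0,0,0,0],[105,0.045,0.080,0,0,0,0],[105,0.0495,0.088,0,0,0,0],[105,0.054,0.096,0,0,0,0],[105,0.0585,0.104,0,0,0,0],[105,0.063,0.112,0,0,0,0],[105,0.0675,0.120,0,0,0,0],[105,0.072,0.128,0,0,0,0],[105,0.0765,0.136,0,0,0,0],[105,0.081,0.144,0,0,0,0],[105,0.085,0.151,0,0,0,0],[105,0.087,0.155,0,0,0,0]]]'
python3 - <<'E'
from h import *
k=read_camera("scene"); cv2.imwrite(f"pics/i_scene.png",crop(k["image"],200,450,160,350,3))
E
```

```text
clock: 12.1
eef_pos: [0.5442, -0.1757, 0.0127]
tool_rot: [3.141, 0.0, 1.048]
ft_force: [-3.7, -5.0, 6.8]
grip_width: 0.588
```

View pics/i_scene.png

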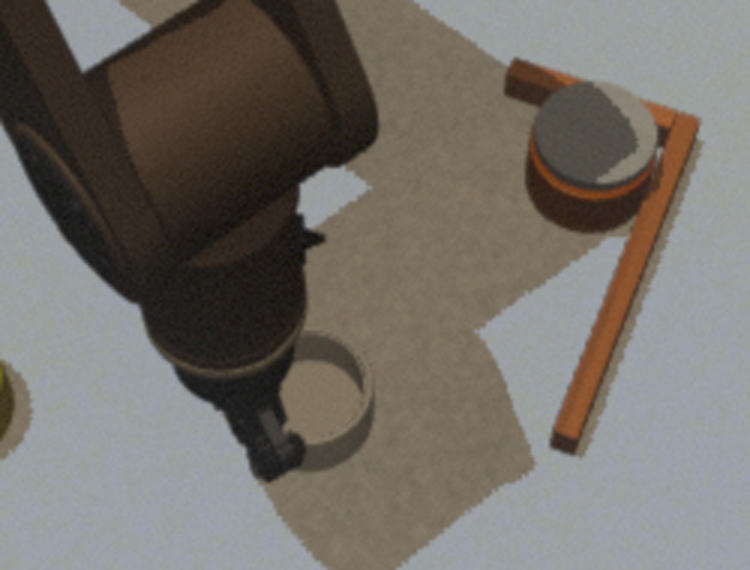

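```bash

python3 -m crank '[[[105,0.0045,0.008,0,0,0,0],[105,0.009,0.016,0,0,0,0],[105,0.0135,0.024,0,0,0,0],[105,0.018,0.032,0,0,0,0],[105,0.0225,0.040,0,0,0,0],[105,0.027,0.048,0,0,0,0],[105,0.0315,0.056,0,0,0,0],[105,0.036,0.064,0,0,0,0],[105,0.0405,0.072,0,0,0,0],[105,0.045,0.080,0,0,0,0],[105,0.0495,0.088,0,0,0,0],[105,0.054,0.096,0,0,0,0],[105,0.0585,0.104,0,0,0,0],[105,0.063,0.112,0,0,0,0],[105,0.067,0.120,0,0,0,0],[105,0.071,0.128,0,0,0,0],[105,0.075,0.135,0,0,0,0],[105,0.078,0.141,0,0,0,0],[105,0.081,0.146,0,0,0,0],[105,0.083,0.150,0,0,0,0]]]'
python3 - <<'E'
from h import *
k=read_camera("scene"); cv2.imwrite(f"pics/j_scene.png",crop(k["image"],270,450,170,310,4))
o=observe();T=o["eef_pos"];a=o["tool_rot"][2]
j=T[:2]+.047*np.array([np.cos(a),np.sin(a)])
p=np.array([.6885,.1762,.12508]);R=np.array([[np.cos(p[2]),-np.sin(p[2])],[np.sin(p[2]),np.cos(p[2])]])
print("pred ram rail",R.T@(j-p[:2]))
E
```

```text
clock: 13.82
eef_pos: [0.6264, -0.0258, 0.0125]
tool_rot: [-3.141, 0.0, 1.047]
ft_force: [-2.8, -4.4, 4.7]
grip_width: 0.587
pred ram rail [-0.0580312  -0.15466397]
```

View pics/j_scene.png

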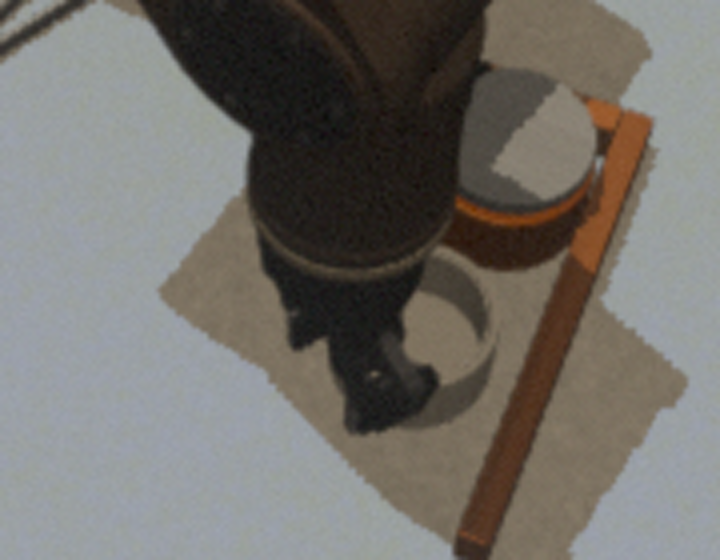

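```bash

python3 -m crank '[[[105,0.002,0.0035,0,0,0,0],[105,0.004,0.007,0,0,0,0],[105,0.006,0.010,0,0,0,0],[105,0.008,0.013,0,0,0,0],[105,0.0095,0.016,0,0,0,0],[105,0.0095,0.016,0,0,0,0]]]'
for i in 1 2; do :; done
python3 -m crank '[[[105,0.0008,0.001,0,0,0,0],[105,0.0015,0.002,0,0,0,0],[105,0.0015,0.002,0,0,0,0],[105,0.0015,0.002,0,0,0,0]]]'
python3 -m crank '[[[105,0.001,0.0013,0,0,0,0],[105,0.001,0.0013,0,0,0,0],[105,0.001,0.0013,0,0,0,0]]]'
```

```text
clock: 14.37
eef_pos: [0.636, -0.01, 0.0123]
tool_rot: [-3.142, -0.0, 1.047]
ft_force: [-0.5, -0.3, 1.4]
grip_width: 0.588
clock: 14.7
eef_pos: [0.6372, -0.0086, 0.0122]
tool_rot: [-3.141, 0.0, 1.047]
ft_force: [-2.4, 0.0, 0.7]
grip_width: 0.586
clock: 14.95
eef_pos: [0.6385, -0.0075, 0.0122]
tool_rot: [3.142, -0.0, 1.047]
ft_force: [-1.3, 0.1, 0.6]
grip_width: 0.587
```

```bash

python3 -m crank '[[[105,0.001,0.0015,0,0,0,0],[105,0.001,0.0015,0,0,0,0],[105,0.001,0.0015,0,0,0,0]]]'
python3 -m crank '[[[105,0.001,0.0015,0,0,0,0],[105,0.001,0.0015,0,0,0,0],[105,0.001,0.0015,0,0,0,0]]]'
python3 - <<'E'
from h import *
k=read_camera("scene"); cv2.imwrite(f"pics/k_scene.png",crop(k["image"],290,450,170,310,4))
E
```

```text
clock: 15.2
eef_pos: [0.6394, -0.006, 0.0123]
tool_rot: [-3.141, 0.0, 1.047]
ft_force: [-2.1, -1.2, 0.2]
grip_width: 0.586
clock: 15.45
eef_pos: [0.6393, -0.0051, 0.0121]
tool_rot: [-3.14, 0.001, 1.047]
ft_force: [-6.8, -8.1, 5.2]
grip_width: 0.59
```

View pics/k_scene.png

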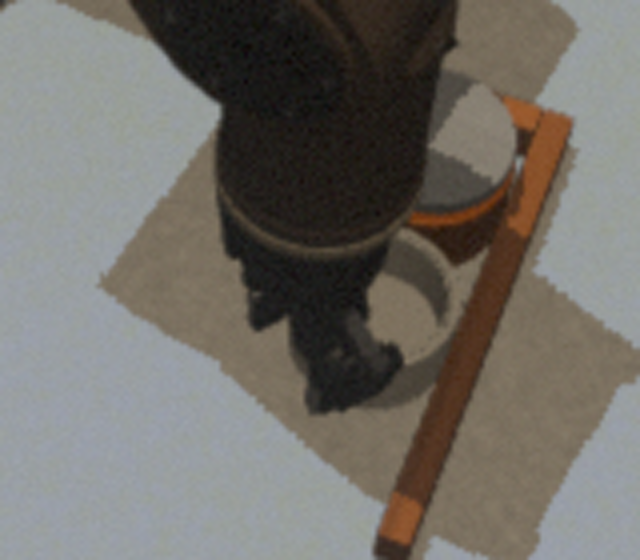

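```bash

python3 -m crank '[[[105,0.0008,0.0015,0,0,0,0],[105,0.0008,0.0015,0,0,0,0],[105,0.0008,0.0015,0,0,0,0]]]'
python3 -m crank '[[[105,0.0008,0.0012,0,0,0,0],[105,0.0008,0.0012,0,0,0,0],[105,0.0008,0.0012,0,0,0,0]]]'
```

```text
clock: 15.75
eef_pos: [0.6393, -0.0041, 0.0121]
tool_rot: [-3.139, 0.002, 1.047]
ft_force: [-11.4, -14.1, 8.1]
grip_width: 0.589
clock: 16.0
eef_pos: [0.6392, -0.0036, 0.012]
tool_rot: [-3.138, 0.004, 1.046]
ft_force: [-17.6, -20.9, 10.9]
grip_width: 0.587
```

Both directions resist (about 18 and 21 N), so the ramekin is against the rail and the jar. I'll retreat straight back, lift and verify.

```bash

python3 -m crank '[[[105,-0.003,-0.004,0,0,0,0],[105,-0.007,-0.011,0,0,0,0],[105,-0.013,-0.021,0,0,0,0],[105,-0.022,-0.036,0,0,0,0],[105,-0.032,-0.053,0,0,0,0],[105,-0.042,-0.071,0.01,0,0,0],[105,-0.052,-0.09,0.04,0,0,0],[105,-0.062,-0.11,0.08,0,0,0],[105,-0.07,-0.13,0.11,0,0,0],[105,-0.08,-0.16,0.14,0,0,0],[105,-0.09,-0.19,0.16,0,0,0],[105,-0.1,-0.22,0.16,0,0,0],[105,-0.11,-0.25,0.16,0,0,0],[105,-0.12,-0.28,0.16,0,0,0],[105,-0.13,-0.3,0.16,0,0,0],[105,-0.13,-0.3,0.16,0,0,0]]]'
python3 - <<'E'
from h import *
t=read_camera("top");s=read_camera("scene")
cv2.imwrite("pics/l_top.png",cv2.convertScaleAbs(crop(t["image"],250,380,150,250,6),alpha=1.4)); cv2.imwrite("pics/l_scene.png",crop(s["image"],290,450,170,310,5))
cv2.imwrite("pics/l_full.png",t["image"][:,:,::-1])
E
```

```text
clock: 17.33
eef_pos: [0.5101, -0.3059, 0.1724]
tool_rot: [3.141, 0.001, 1.044]
ft_force: [-0.0, 0.0, 0.7]
grip_width: 0.588
```

View pics/l_top.png

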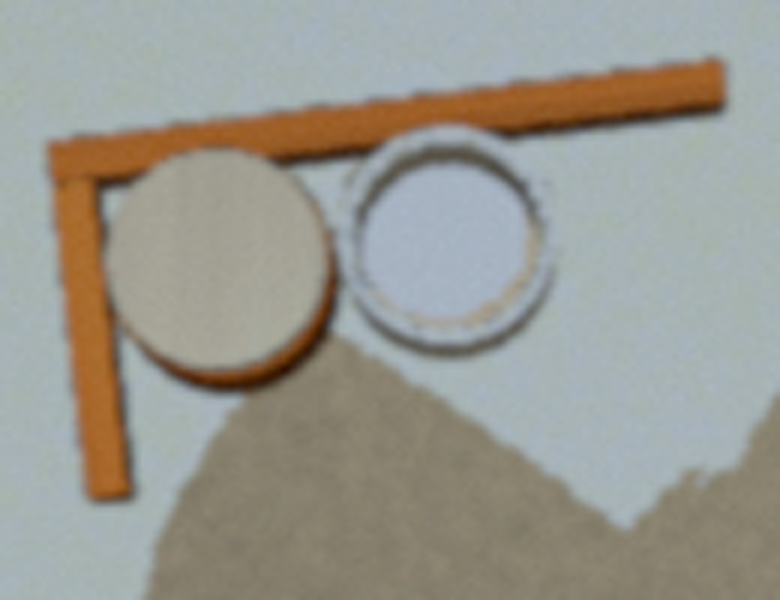

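View pics/l_scene.png

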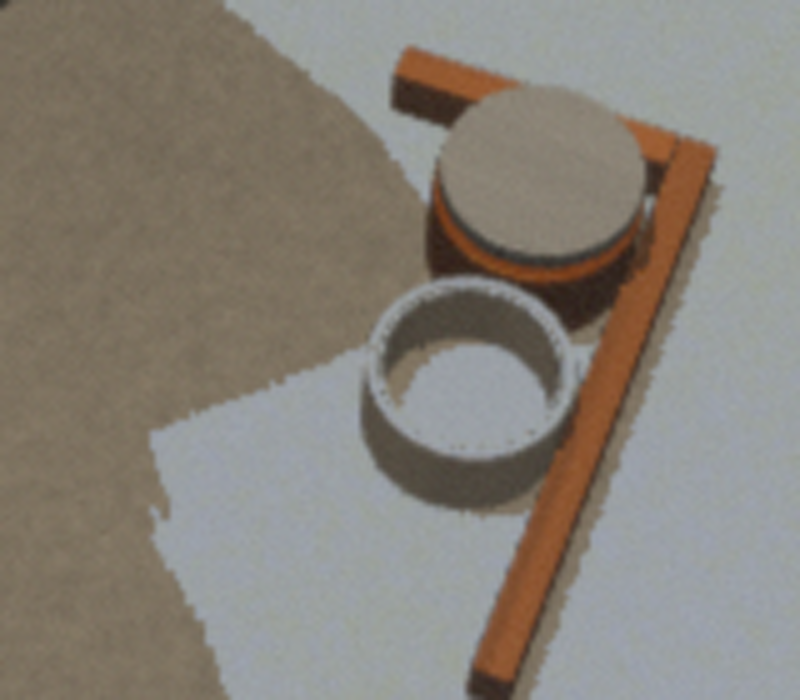

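View pics/l_full.png

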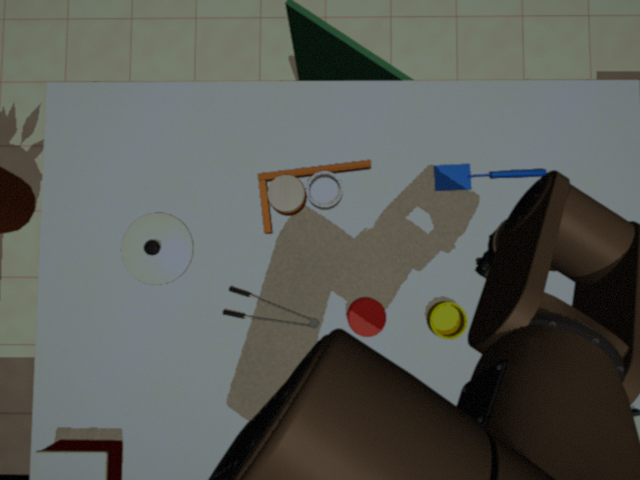

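```bash
python3 - <<'E'
from h import *
t=read_camera("top");s=read_camera("scene")
p=np.array([.6887,.1764,.12508]);R=np.array([[np.cos(p[2]),-np.sin(p[2])],[np.sin(p[2]),np.cos(p[2])]])
T=lambda x,y,z:ray(t,250+(x+.5)/6-.5,150+(y+.5)/6-.5,z); S=lambda x,y,z:ray(s,290+(x+.5)/5-.5,170+(y+.5)/5-.5,z)
J=[T(217,260.5,.068),S(543,171,.068)]; M=[T(444,235,.048),S(470,368,.048)]
for n,q in(("j",J),("r",M)): print(n,[(R.T@(a-p[:2])*1000).round(1) for a in q])
print([np.linalg.norm(a-b).round(4) for a,b in zip(J,M)])
ims=[]
for k,b in((t,(250,345,150,235)),(s,(350,440,175,275))):
    f=6;im=cv2.resize(k["image"][:,:,::-1],None,fx=f,fy=f,interpolation=cv2.INTER_CUBIC)
    dr=lambda q,c:cv2.polylines(im,[((np.array(q)+.5)*f).astype(int)],True,c,1)
    W=lambda x,y:p[:2]+R@[x,y]
    dr(circ(k,*W(-.046,-.046),.068,.044),(255,0,0));dr(circ(k,*W(-.046,-.046),.0,.046),(255,0,255));dr(circ(k,*W(-.044,-.136),.048,.044),(0,0,255));dr(circ(k,*W(-.044,-.136),0,.044),(0,200,255))
    dr([proj(k,[*W(x,y),.03]) for x,y in[[.018,.018],[.018,-.26],[0,-.26],[0,0],[-.13,0],[-.13,.018]]],(0,255,0))
    ims.append(cv2.resize(im[b[2]*f:b[3]*f,b[0]*f:b[1]*f],(400,440)))
cv2.imwrite("pics/m.png",np.hstack(ims))
E
```

```text
j [array([-43.9, -46.7]), array([-44.3, -45.9])]
r [array([ -41.1, -136.3]), array([ -43. , -137.3])]
[np.float64(0.0896), np.float64(0.0914)]
```

View pics/m.png

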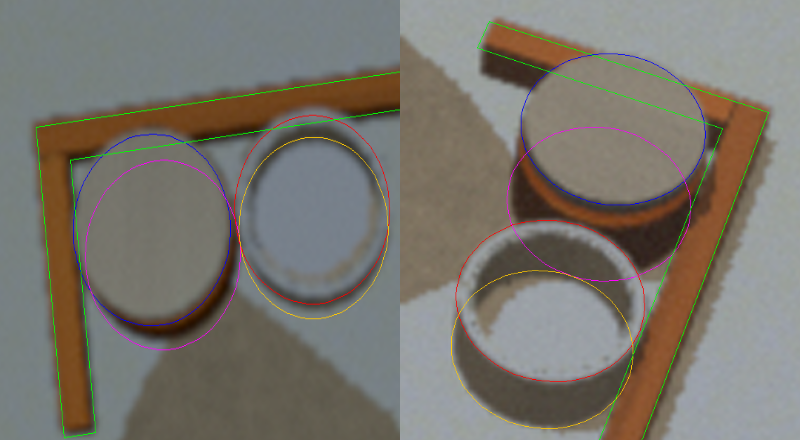

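```bash
python3 -c "
from cell import *
print(observe()['clock']); print(finish_job())"
```

```text
17.5333
the job is handed in; nothing more can be done
None
```

I pushed the amber jar diagonally into the rail's inside corner. Then I pushed the white ramekin against the long arm and the jar, using the half-closed fingers from outside. I handed the job in at 17.5 s of the 72 s allowed; no verdict was reported.

| Last check | Top camera | Scene camera | Required |
|---|---|---|---|
| Jar, x in rail frame (mm) | -43.9 | -44.3 | -51 to -40 |
| Jar, y in rail frame (mm) | -46.7 | -45.9 | -51 to -40 |
| Ramekin, x in rail frame (mm) | -41.1 | -43.0 | -49 to -38 |
| Ramekin, y in rail frame (mm) | -136.3 | -137.3 | below -100 |
| Distance between jar and ramekin (mm) | 89.6 | 91.4 | below 95 |

- **Contact:** At the end of each push the wrist force resisted in both directions, about 14 and 24 N for the jar and 18 and 21 N for the ramekin.
- **Standing:** Both looked upright in the last pictures.
- **Other objects:** The lid, tongs and spatula show no visible movement in the final top view.
- **Disagreements:**
    - The jar and ramekin x values read 1 to 3 mm nearer the long arm than touching allows, which is within the calibration and rail-fit error.
    - The rail position used here was shifted by hand about 1 mm from the first fit.
    - With the unshifted rail fit, the jar's y had read about -50 mm right after its push, closer to the limit.
    - The two cameras disagreed by about 5 mm on where the ramekin started.

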